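# Lock the swing-out support ring with its retaining pin

## Robot

A 7-joint arm with a two-finger parallel gripper is mounted at the origin on a cart in front of the work surface, level with it; the furniture and walls round the work are solid. World frame = base frame: x ahead of the robot, y to its left, z up, the work surface at z = 0. Lengths are in m, angles in degrees, forces in N, time in s.
With the tool pointing down it reaches from about 0.35 to 0.775 m from the base axis. Payload 3.1 kg.
Tool frame: the origin (TCP) lies on the centre line of the jaws, within the pads' length; the fingertips stand 17 mm ahead of it and the grasp point (between the pads) lies 2 mm behind it (robot.tip_reach is the distance from the TCP to the fingertips, in m); z points along the fingers, y is the line along which they close (so a half turn about z gives the same grasp; the last joint's range is limited). The gripper opens to 85 mm and grips with 20 to 120 N. Pads are 22 mm wide; open, the fingers measure 114 mm over their backs; the gripper's body (76 mm by 85 mm) begins 54 mm behind the grasp point. The pads swing forward as they close: fully open they stand 13 mm farther back than shut.
Start: joints at [74.502, 17.813, 0.802, 86.603, -0.252, 75.585, -1.558], TCP at [0.125, -0.536, 0.248] pointing down, gripper open.
Joint ranges: [-154.91, 154.91], [-16.99, 109.72], [-72.82, 74.43], [7.12, 147.25], [-82.49, 262.49], [11.32, 116.49], [-174.64, 174.64]. Speed limits (degrees/s): [159.86, 159.86, 180, 180, 180, 180, 180].

## Interface

Orientations are given as [roll, pitch, yaw] about the fixed x, y, z axes, in that order (R = Rz(yaw) Ry(pitch) Rx(roll)).
In Python, from station import robot, fingers, vision, workorder, recognise gives the robot as it stands. Calls block until the motion is done:
- robot.move_to(position, orientation): joint-space move of the TCP to a pose.
- robot.line_to(position, orientation=None, velocity=0.15, f_stop=None): straight line of the TCP; orientation=None keeps the orientation; velocity is the mean speed in m/s. With f_stop (N) it stops when the force on the tool has changed by that much, and returns True; else False.
- robot.move_j(angles): joint-space move.
- fingers.gripper_to(opening, force=None): opening from 0.0 (shut) to 1.0 (fully open); force is the grip in N (None keeps the last); returns when the fingers have stopped.
- robot.pause(seconds).
- robot.inverse_kinematics(position, orientation): joint angles nearest the present ones, or None.
- vision.grab_frame(name): name is "side" or "top" or "wrist"; returns the picture (400x640x3 uint8, red, green, blue); there is no depth.
- vision.calibration(name): a dict with "mtx" (3x3 intrinsics, pixels), "extrinsics" (4x4, takes a point from world to camera coordinates); the wrist camera has in their place "T_tool_cam" (4x4, takes a point from camera to tool coordinates, whose origin is the TCP and whose axes are the flange's). Camera axes: x right, y up, looking along -z (the intrinsics and any distortion apply to the point x, -y, -z); pixel columns grow to the right and rows downward; lengths in m; the calibration is good to about 2 mm. A picture is of the moment at which its call begins: read the wrist's pose just before it. calibration takes no time and is no camera call.
A pose or a line that the arm cannot do raises robot.PlanningError and nothing moves.
- workorder.close_job(): hands the job in; it is judged then, once.
Trained networks look in the newest picture that a camera, given by its name, has taken for a name from the list of things; names that differ only in an ending like _2 or _b are one class to them, and where a whole thing is asked for, a point or a joint stands for the part that bears it (a point fixed in the world has none). Each returns a list of dicts, best first, with "p" (0 to 1); they miss things now and then, are a little off and sometimes report something else, mostly with a low value. They report only what shows in the picture. A call takes as long as a camera call.
- recognise(label, camera): "rect" ([centre column, centre row, width, height] in pixels, round what is visible of it).
Readings, each from a call of its own:
- robot.current_time_s(): time.
- robot.current_joint_positions(): joint angles.
- robot.current_dq(): joint speeds.
- robot.current_joint_torque(): joint torques, N m.
- robot.current_tool_pos(): TCP position.
- robot.current_eef_rot(): TCP orientation.
- robot.current_contact_force(): force on the tool from outside, world axes, zero at the start.
- robot.current_torque(): the same for the moment, N m.
- robot.current_finger_gap(): opening from 0.0 (shut) to 1.0 (fully open).
- robot.current_gripper_force(): force on a finger pad.
Only numpy, scipy, OpenCV 4.12 (cv2) and the standard library are available. Lean on these libraries where they do the work, as an engineer would, in place of code of your own. Each camera call takes 0.05 s, during which the arm holds its last target. There are 200 camera calls.

## Task

Swing the support-ring arm of the bench stand fully home against its stop, so that the hole in the arm lies over the hole in the stand. Then take the long pin from the pin rack and push it down through both holes until its collar rests on the arm, and leave it there. Leave the short pin in the rack.

Things in the scene. Friction and masses are not known exactly. Their poses are not given: they have to be found in the camera images.
- handle_post (a point): Black upright handle post, 18 mm in diameter, 45 mm high, at the free end of the aluminium swing arm (16 mm thick, top face at z = 0.080, with a 68 mm support ring just inboard of the post). The point is the post's centre, 22 mm above the arm's top. The arm turns level about a pivot 195 mm from the post; light friction (about 1 N at the post), it stays where left. No spring.
- swing_arm (a joint): Angle of the swing arm: 0 = home against its stop (a steel tab beside the hole, 2 mm higher than the arm), positive = swung out to the stand's +x side; starts at 0.35 to 0.6 rad. At 0 the arm's own 24 mm hole, 80 mm from the pivot, is straight above the stand's hole.
- lug_hole (a point): Centre of the upper mouth (z = 0.060) of the 24 mm upright through hole in the fixed stand's dark steel lug (14 mm thick, 34 mm clear below). z up. In this frame the arm's pivot is 80 mm off along +y, and the handle post of the home arm 115 mm off along -y; the arm comes home by moving the post towards -x. The home arm lies 4 mm above the lug.
- long_pin_knob (a point): Longer of two upright steel pins hung by their collars in a steel rack (top z = 0.075, holes 84 mm apart, either hole). The point is the centre of its knob (22 mm diameter, 32 mm high), on a collar 36 mm in diameter, 6 mm thick. Shank 12 mm in diameter, 52 mm long, last 10 mm tapered to 6 mm. Collar underside 22 mm below the point, tip 74 mm below. z runs up along the shank. About 0.12 kg.
- short_pin_knob (a point): The shorter pin in the same rack, too short for this job: same diameters, but a knob only 20 mm high and a shank 21 mm long. The point is the centre of its knob, 16 mm above the collar's underside.

How it is judged:
By the outcome, as a careful person would: the job done as asked, in the order asked, and still so for the second after the job is handed in, with the robot touching nothing.
It also fails if it takes over 56 s, if anything falls off the work surface, if the arm or the gripper's body presses on something with over 40 N, if the wrist force passes 120 N, or if a joint passes its speed limit or range.

## Working session

There is one attempt and no reset: what is moved stays moved. The work goes in short steps, each a Python script; the robot and the scene stay as the last script left them, time stands still between calls to the robot, and variables do not carry over. Pictures are saved under pics/ and viewed, at most 10 in all, crops included, and the job is handed in when it is done.

```bash
mkdir -p pics; cat > h.py <<'E'
import numpy as np, cv2
from station import robot, fingers, vision, workorder, recognise
from scipy.spatial.transform import Rotation as Ro
def cam(name):
    c=vision.calibration(name); K=np.array(c["mtx"])
    if name=="wrist":
        T=np.eye(4);T[:3,:3]=Ro.from_euler('xyz',robot.current_eef_rot(),degrees=True).as_matrix();T[:3,3]=robot.current_tool_pos()
        E=np.linalg.inv(T@np.array(c["T_tool_cam"]))
    else: E=np.array(c["extrinsics"])
    return K,E,c
def pt(KE,u,v,z):
    K,E=KE[:2]; d=np.linalg.inv(K)@[u,v,1]; d=np.array([d[0],-d[1],-d[2]])
    R=E[:3,:3].T; o=-R@E[:3,3]; d=R@d
    return o+d*(z-o[2])/d[2]
def px(KE,p):
    K,E=KE[:2]; q=E[:3,:3]@p+E[:3,3]; q=K@[q[0],-q[1],-q[2]]; return q[:2]/q[2]
def snap(name,f=None):
    KE=cam(name); im=vision.grab_frame(name)
    if f: cv2.imwrite("pics/"+f,im[:,:,::-1])
    return KE,im
E
python3 - <<'E'
from h import *
np.set_printoptions(precision=4,suppress=True)
Z={"handle_post":.102,"swing_arm":.08,"lug_hole":.06,"long_pin_knob":.097,"short_pin_knob":.091}
a=[]
for n in("top","side"):
    KE,im=snap(n); a.append(im); print(n,KE[2].keys(),KE[2])
    for k,z in Z.items():
        for r in recognise(k,n)[:3]: print(k,round(r["p"],2),np.round(r["rect"],1),pt(KE,*r["rect"][:2],z))
cv2.imwrite("pics/a.png",cv2.resize(np.vstack(a),None,fx=.75,fy=.75)[:,:,::-1])
print(robot.current_time_s(),robot.current_eef_rot(),robot.current_tool_pos(),vision.calibration("wrist"))
E
```

```text
top dict_keys(['mtx', 'extrinsics']) {'mtx': array([[466.7902,   0.    , 323.2222],
       [  0.    , 466.7902, 201.8326],
       [  0.    ,   0.    ,   1.    ]]), 'extrinsics': array([[-0.0162, -0.9999, -0.0051,  0.0592],
       [ 0.9759, -0.0169,  0.2177, -0.5141],
       [-0.2178, -0.0014,  0.976 , -1.2091],
       [ 0.    ,  0.    ,  0.    ,  1.    ]])}
handle_post 0.83 [265.8 199.1  82.8  36.9] [0.5149 0.2006 0.102 ]
swing_arm 0.91 [266.1 197.8  81.3  36.1] [0.5235 0.2027 0.08  ]
lug_hole 0.89 [262.  206.1  87.4  48.9] [0.5054 0.2161 0.06  ]
long_pin_knob 0.42 [422.1 197.9  14.5  16.1] [ 0.5121 -0.2093  0.097 ]
short_pin_knob 0.57 [388.8 197.7   8.   15.4] [ 0.5156 -0.1228  0.091 ]
side dict_keys(['mtx', 'extrinsics']) {'mtx': array([[423.7911,   0.    , 315.1584],
       [  0.    , 423.7911, 193.1388],
       [  0.    ,   0.    ,   1.    ]]), 'extrinsics': array([[ 0.9492, -0.3142, -0.0157, -0.4593],
       [ 0.1756,  0.4879,  0.855 , -0.2175],
       [-0.261 , -0.8144,  0.5183, -0.8252],
       [ 0.    ,  0.    ,  0.    ,  1.    ]])}
handle_post 0.56 [304.9 179.7  52.5  40. ] [0.5092 0.1506 0.102 ]
swing_arm 0.68 [307.1 180.8  56.9  43.3] [0.5236 0.1808 0.08  ]
swing_arm 0.5 [375.1 282.2  18.1  26.3] [ 0.5282 -0.2084  0.08  ]
lug_hole 0.97 [302.5 187.8  61.3  57.5] [0.5119 0.1842 0.06  ]
long_pin_knob 0.56 [374.4 281.6  20.1  24.4] [ 0.519  -0.2229  0.097 ]
short_pin_knob 0.83 [353.4 256.6  19.9  14. ] [ 0.5137 -0.1428  0.091 ]
0.6 [179.9981   0.0006  13.1099] [ 0.1248 -0.5357  0.2483] {'mtx': array([[285.8456,   0.    , 318.1618],
       [  0.    , 285.8456, 201.6764],
       [  0.    ,   0.    ,   1.    ]]), 'T_tool_cam': array([[-0.0002,  0.9461,  0.3239,  0.0838],
       [ 1.    ,  0.0002, -0.0001, -0.0006],
       [-0.0002,  0.3239, -0.9461, -0.126 ],
       [ 0.    ,  0.    ,  0.    ,  1.    ]])}
```

View pics/a.png

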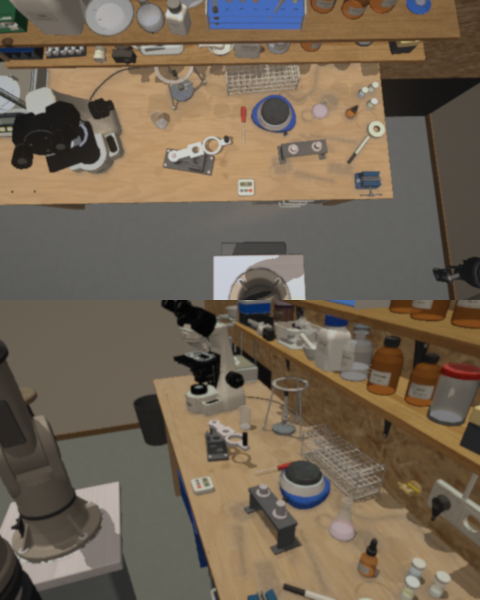

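The top view shows the stand at left, with the pivot near full-res (233,207) and the post near (304,188). The rack is at about (404,198). Next I'll look from close by with the wrist camera.

```bash
python3 - <<'E'
from h import *
np.set_printoptions(precision=4,suppress=True)
Z={"handle_post":.102,"swing_arm":.08,"lug_hole":.06,"long_pin_knob":.097,"short_pin_knob":.091}
a=[]
for p in([.5,-.165,.27],[.5,.16,.27]):
    robot.move_to(p,[180,0,0])
    KE,im=snap("wrist"); a.append(im); np.save(f"ke{len(a)}.npy",np.array([np.pad(KE[0],(0,1)),KE[1]]))
    for k,z in Z.items():
        for r in recognise(k,"wrist")[:2]: print(k,round(r["p"],2),np.round(r["rect"],1),pt(KE,*r["rect"][:2],z))
    print(robot.current_time_s(),robot.current_tool_pos())
cv2.imwrite("pics/b.png",cv2.resize(np.vstack(a),None,fx=.75,fy=.75)[:,:,::-1])
cv2.imwrite("pics/b2.png",a[1][:,:,::-1]);cv2.imwrite("pics/b1.png",a[0][:,:,::-1])
E
```

```text
handle_post 0.88 [ 45.9 149.3  90.2  66.5] [0.5399 0.1119 0.102 ]
swing_arm 0.78 [ 45.9 148.2  91.4  62.4] [0.5378 0.1323 0.08  ]
lug_hole 0.59 [ 47.  169.2  94.1 107. ] [0.51   0.1577 0.06  ]
long_pin_knob 0.62 [361.9 160.7  30.   30. ] [ 0.5262 -0.2123  0.097 ]
long_pin_knob 0.25 [ 44.9 152.   89.7  62.2] [0.5363 0.1185 0.097 ]
short_pin_knob 0.78 [285.9 168.3  32.5  31.6] [ 0.517  -0.1312  0.091 ]
2.8083 [ 0.4998 -0.1656  0.2699]
handle_post 0.6 [280.6 160.2 200.   80.3] [0.5293 0.1971 0.102 ]
swing_arm 0.89 [280.8 160.6 199.8  83.7] [0.5248 0.1998 0.08  ]
swing_arm 0.23 [635.  162.1  10.1  24.1] [ 0.5217 -0.1956  0.08  ]
lug_hole 0.97 [283.4 169.7 203.5 107.8] [0.51   0.1998 0.06  ]
long_pin_knob 0.46 [636.1 163.8   7.8  23.5] [ 0.5232 -0.1784  0.097 ]
short_pin_knob 0.68 [577.4 169.6  48.8  30.9] [ 0.5159 -0.1235  0.091 ]
4.3417 [0.5004 0.159  0.2699]
```

View pics/b.png

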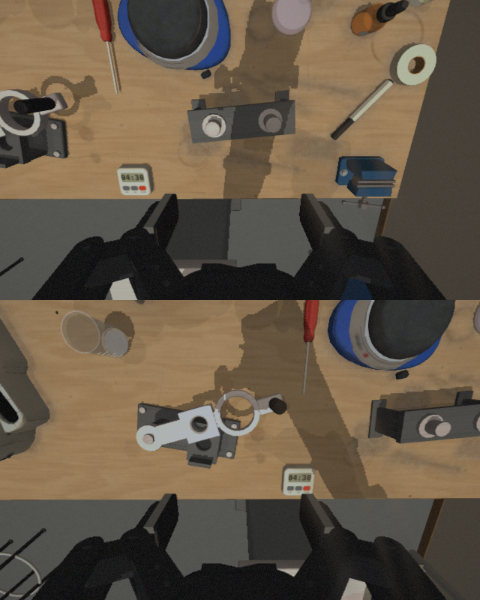

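The wrist views show the pins at full-res (285,167) and (361,161). In the second view the arm pivot is near (199,185), the arm hole near (266,167) and the post near (370,140). I'll zoom in for precise pixels.

```bash
python3 - <<'E'
import cv2,numpy as np
a=cv2.imread("pics/b2.png")[105:235,170:410];b=cv2.imread("pics/b1.png")[115:195,240:400]
o=np.zeros((600,780,3),np.uint8)
o[:390,:720]=cv2.resize(a,None,fx=3,fy=3,interpolation=cv2.INTER_CUBIC)
o[395:595,:400]=cv2.resize(b,None,fx=2.5,fy=2.5,interpolation=cv2.INTER_CUBIC)
cv2.imwrite("pics/c.png",cv2.convertScaleAbs(o,alpha=1.5))
E
```

```text
(no output)
```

View pics/c.png

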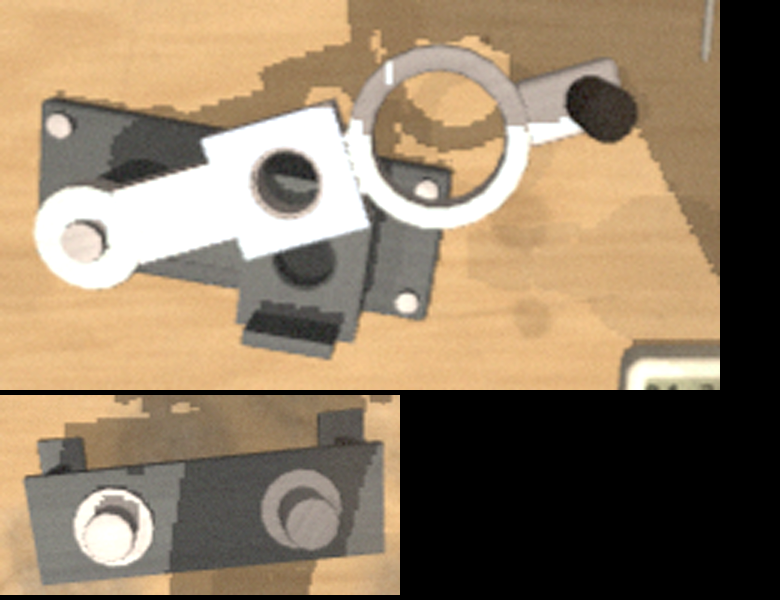

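```bash
cat > geo.py <<'E'
from h import *
np.set_printoptions(precision=4,suppress=True)
L=lambda i:(lambda a:(a[0][:3,:3],a[1]))(np.load(f"ke{i}.npy"))
k1,k2=L(1),L(2)
piv=pt(k2,198.7,184,.08); ah=pt(k2,265.7,166,.08); post=pt(k2,372.7,141.7,.125); lug=pt(k2,271.7,190.7,.06)
E
python3 - <<'E'
from geo import *
print(piv,ah,post,lug,[np.linalg.norm(v[:2]) for v in(ah-piv,post-piv,lug-piv)])
y=(piv-lug)[:2]; th=np.degrees(np.arctan2(y[1],y[0]))-90; print("stand yaw",th)
d=(post-piv)[:2]; print("arm angle",np.degrees(np.arctan2(d[1],d[0]))+90-th)
print("long",pt(k1,360.8,161,.081),pt(k1,364.8,166.2,.113),"short",pt(k1,286,167.8,.081))
r=(pt(k1,360.8,161,.081)-pt(k1,286,167.8,.081))[:2]; print(np.linalg.norm(r),np.degrees(np.arctan2(r[1],r[0])))
E
```

```text
[0.4982 0.2948 0.08  ] [0.5187 0.2169 0.08  ] [0.5507 0.1072 0.125 ] [0.4839 0.2152 0.06  ] [np.float64(0.08051468485053534), np.float64(0.19480055007058097), np.float64(0.08083912999731992)]
stand yaw -10.171488777568626
arm angle 25.831484517436323
long [ 0.5229 -0.2135  0.081 ] [ 0.5237 -0.213   0.113 ] short [ 0.5154 -0.1302  0.081 ]
0.08365833449580068 -84.9067210000488
```

```bash
python3 - <<'E'
from geo import *
th=-10.2
def P(a,off,z):
    g=np.radians(th-90+a); u=np.array([np.cos(g),np.sin(g)]); t=np.array([-u[1],u[0]])
    return [*(piv[:2]+.195*u+off*t),z],[180,0,90+th+a]
fingers.gripper_to(0.0,60)
robot.move_to(*P(26,.045,.20))
robot.line_to(*P(26,.045,.112),f_stop=8)
p,o=P(26,.045,.112)
for a in(20,12,5): print(robot.line_to(*P(a,.026,.112),velocity=.1,f_stop=10),robot.current_contact_force())
print(robot.line_to(*P(-7,.026,.112),velocity=.04,f_stop=9),robot.current_tool_pos(),robot.current_eef_rot(),robot.current_contact_force(),robot.current_time_s())
p=np.array(robot.current_tool_pos()); t=np.array([np.cos(np.radians(th)),np.sin(np.radians(th)),0])
robot.line_to(list(p+.02*t)); robot.line_to(list(p+.02*t+[0,0,.1]))
robot.move_to([.46,.2,.27],[180,0,0])
fingers.gripper_to(1.0)
KE,im=snap("wrist","d0.png"); np.save("ke3.npy",np.array([np.pad(KE[0],(0,1)),KE[1]]))
c=px(KE,[.484,.215,.08]);print(c,px(KE,[.484,.215,.06]),robot.current_time_s()); x,y=map(int,c); x0,y0=max(x-110,0),max(y-80,0);print(x0,y0)
cv2.imwrite("pics/d.png",cv2.resize(im[y0:y0+160,x0:x0+220,::-1],None,fx=3.5,fy=3.5,interpolation=cv2.INTER_CUBIC))
E
```

```text
False [-0.423   0.0405 -0.4156]
False [0.0953 0.2963 0.1533]
False [ 0.2159 -1.0712 -0.4044]
True [0.4847 0.0989 0.1122] [179.6801  -0.0275  77.8145] [2.3097 0.0597 1.5561] 9.4083
[305.2905 160.4414] [306.0132 157.2659] 12.6583
195 80
```

View pics/d.png

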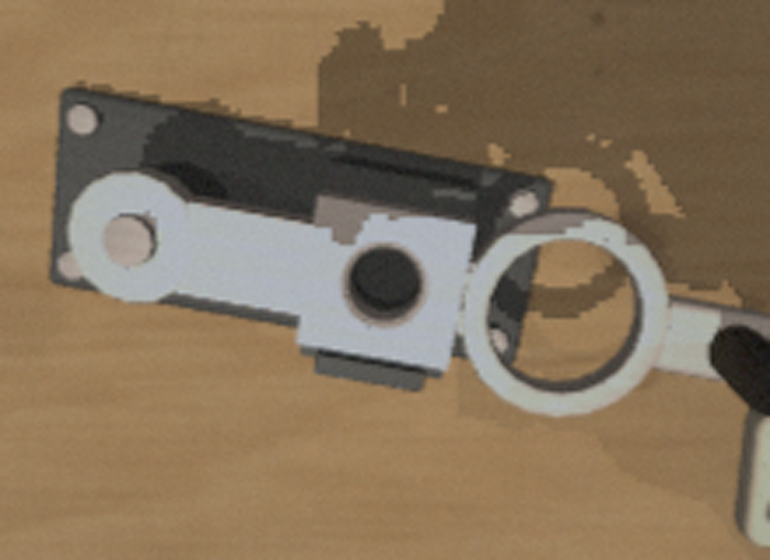

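The arm hole is at (305,161), matching the predicted home position, and the arm edge lies flush on the tab. Next is the long pin.

```bash
python3 - <<'E'
from geo import *
k3=L(3); f=lambda x,y,z:pt(k3,x/3.5+195,y/3.5+80,z)
A=f(130,237,.08);H=f(385,284,.08);print("ring",A,"hole",H,np.linalg.norm(H-A),np.degrees(np.arctan2(*(A-H)[:2])))
fingers.gripper_to(0.6)
robot.move_to([.523,-.2135,.20],[180,0,85])
robot.line_to([.523,-.2135,.135]); print(robot.line_to([.523,-.2135,.102],velocity=.08,f_stop=8))
fingers.gripper_to(0.0,60); print(robot.current_finger_gap(),robot.current_gripper_force(),robot.current_tool_pos())
robot.line_to([.523,-.2135,.25],velocity=.2)
robot.move_to([.484,.2155,.25],[180,0,79.8]); robot.line_to([.484,.2155,.185])
print(robot.current_finger_gap(),robot.current_contact_force(),robot.current_time_s())
KE,im=snap("side"); x,y=map(int,px(KE,[.484,.215,.1])); s=im[y-60:y+50,x-60:x+60]
KW,iw=snap("wrist")
cv2.imwrite("pics/e.png",np.hstack([cv2.resize(s,(436,400),interpolation=cv2.INTER_CUBIC),iw[:,150:500]])[:,:,::-1])
print(x,y,px(KW,[.484,.2155,.08]))
E
```

```text
ring [0.4981 0.2951 0.08  ] hole [0.4832 0.2153 0.08  ] 0.08111641921510536 10.561716359235271
False
0.2366622300812431 58.77536416053772 [ 0.5236 -0.2136  0.1028]
0.23492124938799347 [-0.0029 -0.2714 -1.235 ] 19.5917
287 170 [317.0632 207.4627]
```

View pics/e.png

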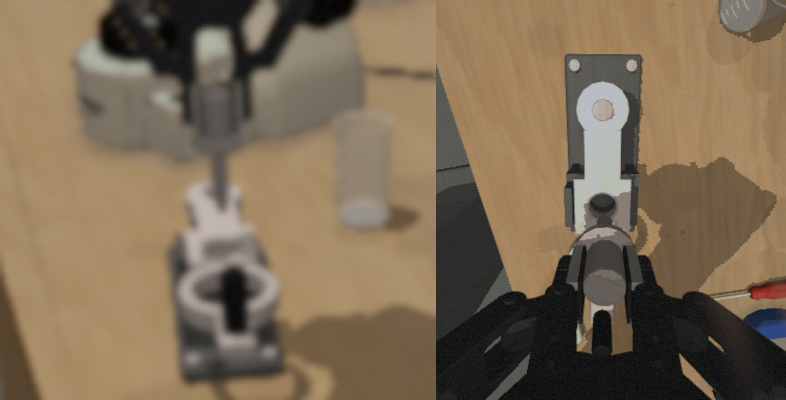

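The pin hangs upright. The hole at wrist pixel (317,205) is where the calibration predicts it, so I'll insert.

```bash
python3 - <<'E'
from geo import *
q=[.4838,.2154]
print(robot.line_to([*q,.118],velocity=.08,f_stop=6),robot.current_tool_pos(),robot.current_contact_force())
print(robot.line_to([*q,.104],velocity=.03,f_stop=5),robot.current_tool_pos(),robot.current_contact_force(),robot.current_time_s())
E
```

```text
False [0.4842 0.2158 0.1185] [-0.7251  0.0484 -2.0278]
True [0.4843 0.2155 0.1078] [-0.0828 -0.1845  4.5019] 21.0833
```

Contact came at exactly the expected height (0.1078), so I'll release, retreat and check.

```bash
python3 - <<'E'
from geo import *
fingers.gripper_to(0.55); robot.pause(.3)
robot.line_to([.484,.2155,.22],velocity=.15)
robot.move_to([.40,.2,.28],[180,0,0])
KW,iw=snap("wrist"); x,y=map(int,px(KW,[.484,.2155,.09])); print(x,y,px(KW,[.484,.2153,.118]),px(KW,[.484,.2153,.086]))
w=iw[max(y-70,0):y+70,x-100:x+100]
KE,im=snap("side"); a,b=map(int,px(KE,[.484,.215,.09])); s=im[b-50:b+50,a-50:a+50]
cv2.imwrite("pics/f.png",np.hstack([cv2.resize(w,(571,400),interpolation=cv2.INTER_CUBIC)[:,:400],cv2.resize(s,(400,400),interpolation=cv2.INTER_CUBIC)])[:,:,::-1])
print(w.shape,robot.current_time_s())
E
```

```text
303 103 [302.4644 103.1134] [304.0271 103.1493]
(140, 200, 3) 23.8917
```

View pics/f.png

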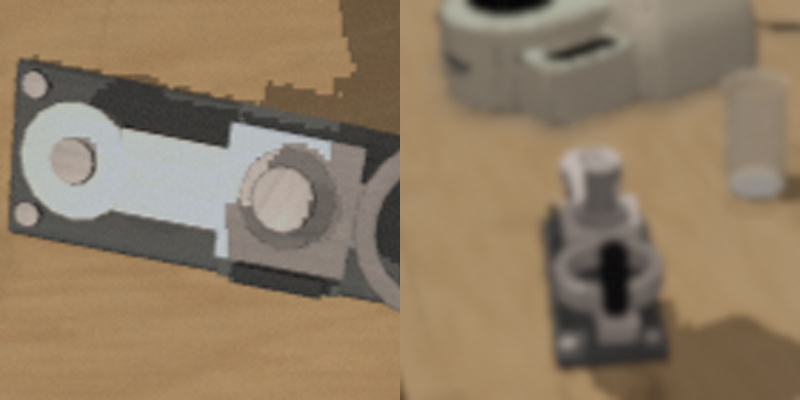

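The collar is flat on the arm, the knob stands upright over the hole, and the arm edge is flush with the stop tab.

```bash
python3 -c "
from h import *
print(workorder.close_job())"
```

```text
the job is handed in; nothing more can be done
None
```

The swing arm is home against its stop, the long pin is through both holes with its collar resting on the arm, the short pin was left untouched in the rack, and I handed the job in at about 24 s; no verdict was returned.

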